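# Refill the sample-cup magazine

### The job

Refill the cup magazine, the grey box with the closed top: turn its swing tab fully aside, lift out the square cover plate and lay it flat, handle up, in the middle of the black rubber mat. Then nest both loose shouldered steel cups squarely onto the cup standing in the magazine, one on the other, fully seated, upright and released. Leave the plain straight-sided beaker and the other things on the bench where they are.

Things in the scene. Friction and masses are not known exactly. Their poses are not given: they have to be found in the camera images.
- magazine: fixed grey box, 170 (x, from -76 to +94) x 150 (y) x 107 tall, standing on the bench on the left or the right; origin on its underside below the centre of the well, z up. Its +x frame bar carries the tab. The square well (110 x 110) is open once the cover is out; inside, 4 above the underside, stands the first cup
- tab (a joint): angle of the swing tab about the vertical, rad, positive counter-clockwise from above; 0 (roughly the start, up to 0.25 either way) lies along the magazine's x with its nose over the cover, holding it down. Turns either way to stops at +-1.65; the cover is free beyond about 1.3 either way. Light friction (0.03 N m), stays where it is left
- tab_pivot (a point): the tab's pivot on the frame bar, 78 from the well's centre along the magazine's +x, 114 above its underside
- tab_post (a point): upright round steel post on the tab's tail, 14 diameter, 30 tall above the tail (its top 143 above the bench), 46 from the pivot, overhanging the outside of the box at the start; the point is 15 below its top. The tail below it is 5 thick, its top at 114. It is what one pinches or pushes to turn the tab
- cover_grip (a point): handle of the loose cover plate: the plate is aluminium, 118 x 118 x 6, lying in the frame with its underside 100 above the bench and its top 1 mm below the frame's top; 2 mm play. On its middle an upright black fin, 50 long (along the plate's x), 12 thick (y), 34 tall above the plate. The point is on the plate's centre axis, 25 above its underside, 15 below the fin's top; z is normal to the plate. About 0.25 kg
- mat_top (a point): centre of the top of the fixed black rubber mat, 180 (x) x 160 (y) x 3, on the other side of the bench from the magazine
- cup_base_c (a point): the first cup, in the well of the magazine under the cover, its foot in a 22 tall locating ring with up to 3 mm play: identical to the loose ones. Its rim is 98 above the bench, 9 below the frame's top. Point at its centre, 47 above the foot
- cup_a_c (a point): loose steel stacking cup, 94 tall, open at the top: a cone (outer radius 16 at the foot, 26 at the shoulder), then a straight collar of outer radius 34 from 55 above the foot up to the rim; inner radius of the collar 31, walls 3. Two identical cups nest with the shoulder of the upper on the rim of the lower, the upper then 39 higher; 4 mm play all round. About 0.15 kg. Upright at the start. Point at its centre, 47 above the foot; z along its axis towards the rim
- cup_b_c (a point): loose steel stacking cup, identical to cup_a, point at its centre likewise
- beaker_c (a point): plain straight-sided steel beaker, 64 diameter, 90 tall, no shoulder; a bystander. Point at its middle
- reagent_c (a point): amber bottle with cap, 50 diameter, 130 tall; a bystander. Point at its middle
- slidebox_c (a point): closed grey slide box, 95 x 75 x 32; a bystander. Point at its middle
- dishes_c (a point): pile of three lidded culture dishes, 91 diameter, 35 tall; a bystander. Point at its middle
- timer_c (a point): white bench timer, 50 x 75 x 30; a bystander. Point at its middle

How it is judged:
By the outcome, as a careful person would: the job done as asked, in the order asked, and still so for the second after the job is handed in, with the robot touching nothing.
It also fails if it takes over 72 s, if anything falls off the work surface, if the arm or the gripper's body presses on something with over 40 N, if the wrist force passes 120 N, or if a joint passes its speed limit or range.

### The arm

A 6-joint arm with a two-finger parallel gripper is mounted at the origin on the work surface. World frame = base frame: x ahead of the robot, y to its left, z up, the work surface at z = 0. Lengths are in mm, angles in rad, forces in N, time in s.
With the tool pointing down it reaches from about 375 to 975 mm from the base axis. Payload 3.8 kg.
Tool frame: the origin (TCP) lies at the very end of the fingers, on their centre line; the grasp point (between the pads) lies bot.grasp_offset behind it (bot.grasp_offset is the distance from the TCP to the grasp point, in mm); z points along the fingers, y is the direction in which the jaws open and shut (so a half turn about z gives the same grasp; the last joint's range is limited). The gripper opens to 85 mm and grips with 20 to 120 N. Pads are 22 mm wide; open, the fingers measure 114 mm over their backs; the gripper's body (76 mm by 85 mm) begins 54 mm behind the grasp point. The pads swing forward as they close: fully open they stand 13 mm farther back than shut.
Start: joints at [-1.182, 0.264, 1.604, -0, 1.274, -0.037], TCP at [278.802, -614.725, 231.28] pointing down, gripper open.
Joint ranges: [-2.63, 2.63], [-0.94, 2.18], [0.31, 2.57], [-1.31, 4.45], [0, 2.66], [-2.55, 2.55]. Speed limits (rad/s): [2.57, 2.57, 3.14, 3.14, 3.14, 3.14].

### API

Orientations are given as a unit quaternion [x, y, z, w].
In Python, from bench import readout, eyes, ticket, bot gives the robot as it stands.
- The arm moves only by the shell command python3 -m crank 'ROWS' [OPENING]. ROWS is JSON, a list of rows, each a list of 2 entries, a list of its own where there are three numbers: the shift along the tool's x, y, z in m, then the turn about the tool's z in degrees. In form: [[[tx, ty, tz], turn], ...]. A call has 1 to 5 rows; each row shifts and turns the commanded pose from where the row before left it, along the tool's axes as they then stand; what a row does not reach is not made up. A row lasts 1/12 s, in which the tool goes at most 41.7 mm and 7.16 degrees, less where a joint would pass 70% of its speed; a pose out of reach is approached as far as the arm can. A call with a gripper value outside its range is refused whole. OPENING is the opening, from -1 (shut) to 1 (fully open), so that 0 is half open, set as the call begins (- or left out, the last holds). The fingers move at their own pace and stop on an object; the grip force is fixed at half the most. Time passes only in rows, so rows that do not move let the fingers close. It gives the time, the measured TCP pose, the force and the opening at its end, in the units of the state.
- readout.get_obs(): the state, without advancing time (a new reading comes with each control period).
- eyes.camera(name): name is "side" or "top" or "wrist"; returns a dict with "img" (400x640x3 uint8, red, green, blue), "fx", "fy", "cx", "cy" (pixels), "R" (3x3) and "t" (3): a world point X has camera coordinates R X + t. Camera axes: x right, y down, z forward; pixel columns grow to the right and rows downward; lengths in mm; the calibration is good to about 2 mm. A picture is of the moment at which its call begins. There is no depth.
- ticket.sign_off(): hands the job in, once; it reports no verdict.
The state is a dict: "t": time; "q": joint angles; "joint_velocities": joint speeds; "joint_efforts": joint torques, N m; "tcp_pos": TCP position; "tool_rot": TCP orientation; "force": force on the tool from outside, world axes, zero at the start; "torque": the same for the moment, N m; "grip_width": finger opening in mm.
Only numpy, scipy, OpenCV 4.12 (cv2) and the standard library are available. Lean on these libraries where they do the work, as an engineer would, in place of code of your own. Each camera call takes 0.05 s, during which the arm holds its last target. There are 200 camera calls.

## Working session

There is one attempt and no reset: what is moved stays moved. The work goes in short steps, Python scripts to look and compute and a shell command to move; the robot and the scene stay as the last step left them, time stands still between calls to the robot, and variables do not carry over. Pictures are saved under pics/ and viewed, about 8 in all and at most 12, crops included, and the job is handed in when it is done.

```bash
ls; mkdir -p pics
python3 - <<'E'
from bench import readout, eyes, ticket, bot
import cv2,numpy as np
print(bot.grasp_offset); o=readout.get_obs(); print(o)
a=eyes.camera("top"); b=eyes.camera("side")
for n,c in (("top",a),("side",b)):
    cv2.imwrite(f"pics/{n}0.png",c["img"][:,:,::-1]); print(n,c["fx"],c["cx"],c["cy"],np.round(c["R"],4).tolist(),np.round(c["t"],1))
    np.savez(f"pics/{n}0.npz",**c)
E
```

```text
pics
18.700000000000003
{'t': 0.0, 'q': array([-1.18188201e+00,  2.64747148e-01,  1.60537337e+00, -7.16799768e-06,
        1.27374565e+00, -3.68766608e-02]), 'joint_velocities': array([-8.12002132e-04,  1.44343709e-03,  1.33551306e-05, -7.72843333e-04,
        6.45421129e-04, -1.69687621e-04]), 'joint_efforts': array([-1.19013162e-04, -5.15112126e+01, -3.67310393e+01, -1.79310150e-04,
        1.29550041e-02, -1.12074915e-05]), 'tcp_pos': array([ 278.53012619, -614.03491802,  229.96645018]), 'tool_rot': array([ 9.77422369e-01,  2.11291792e-01, -2.02431601e-04, -1.11859089e-03]), 'force': array([-1.22459582, -0.39024759, -0.39590692]), 'torque': array([-0.02973453,  0.00050981,  0.03209858]), 'grip_width': 85.41478291747221}
top 414.1527843307029 321.5323470602468 207.6459135792786 [[0.0168, -0.9997, 0.0164], [-0.9941, -0.0185, -0.1068], [0.107, -0.0145, -0.9941]] [ -9.7 586.9 997.2]
side 394.5523593690478 319.25608098964244 204.8425725181557 [[-0.9592, -0.2823, 0.0114], [-0.2223, 0.729, -0.6474], [0.1744, -0.6235, -0.7621]] [577.3 180.7 785.7]
```

View pics/top0.png

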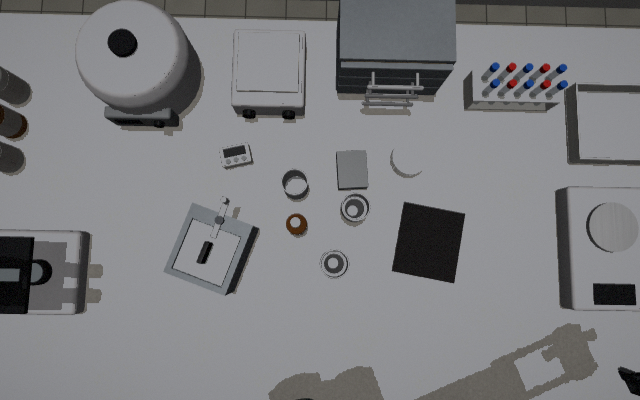

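View pics/side0.png

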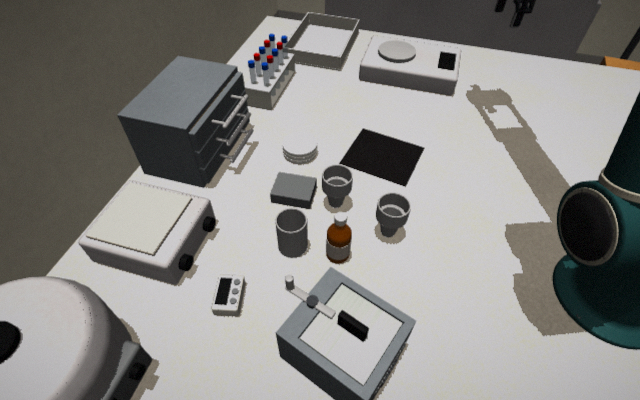

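Top view: magazine top corners are about (192,205), (258,230), (228,293), (166,272). Fin (204,252), tab post (225,201), pivot (219,220), loose cups (355,207) and (334,263), beaker (295,183), bottle (297,223), mat centre (429,242). Next I'll measure these with masks.

```bash
cat > h.py <<'E'
import numpy as np, cv2
from scipy.spatial.transform import Rotation as Rn
def pt(c,px,z):
    R,t=np.array(c["R"]),np.array(c["t"]); C=-R.T@t
    d=R.T@np.array([(px[0]-c["cx"])/c["fx"],(px[1]-c["cy"])/c["fy"],1.])
    return C+d*(z-C[2])/d[2]
def proj(c,X):
    p=np.array(c["R"])@np.asarray(X,float)+np.array(c["t"]); return np.array([c["fx"]*p[0]/p[2]+c["cx"],c["fy"]*p[1]/p[2]+c["cy"]])
def tri(cs,pxs):
    A=[];b=[]
    for c,p in zip(cs,pxs):
        C=pt(c,p,0);d=pt(c,p,100)-C;d/=np.linalg.norm(d);P=np.eye(3)-np.outer(d,d);A.append(P);b.append(P@C)
    return np.linalg.lstsq(np.vstack(A),np.hstack(b),rcond=None)[0]
def blob(mask,box,amin=15):
    x0,y0,x1,y1=box;m=np.zeros_like(mask,np.uint8);m[y0:y1,x0:x1]=mask[y0:y1,x0:x1]
    cs,_=cv2.findContours(m,cv2.RETR_EXTERNAL,cv2.CHAIN_APPROX_NONE)
    return sorted([k for k in cs if cv2.contourArea(k)>amin],key=cv2.contourArea)[::-1]
def togo(o,xyz,yaw=None):
    """shift in tool axes (m) to target TCP xyz; yaw = wanted world heading of tool y axis (mod pi)"""
    R=Rn.from_quat(o["tool_rot"]).as_matrix()
    s=R.T@(np.array(xyz)-o["tcp_pos"])/1000
    y=R[:,1];cur=np.arctan2(y[1],y[0]); out=[np.round(s,4).tolist()]
    if yaw is not None:
        d=-(yaw-cur); out.append(np.degrees((d+np.pi/2)%np.pi-np.pi/2).round(1))
    return out,np.degrees(cur).round(1)
E
python3 - <<'E'
from h import *
a=dict(np.load("pics/top0.npz"));b=dict(np.load("pics/side0.npz"))
g=a["img"].max(2).astype(int); gs=b["img"].max(2).astype(int)
# mat
k=blob(g<40,(380,190,480,295))[0]; r=cv2.minAreaRect(k); 
bx=np.array([pt(a,p,3)[:2] for p in cv2.boxPoints(r)]);print("mat",bx.mean(0).round(1),bx.round(0).tolist())
# fin
k=blob(g<45,(193,235,216,268))[0]; r=cv2.minAreaRect(k);print("fin",r)
k2=blob(gs<45,(330,305,375,345))[0]; r2=cv2.minAreaRect(k2);print("fin side",r2, tri([a,b],[r[0],r2[0]]))
for n,p in dict(c1=(192,205),c2=(258,230),c3=(228,293),c4=(166,272)).items(): print(n,pt(a,p,107).round(1))
for n,p in dict(c1=(278,333),c2=(330,269),c3=(414,321)).items(): print("s",n,pt(b,p,107).round(1))
print("post",pt(a,(225,201),143).round(1),pt(b,(289,278),143).round(1)," pivot",pt(a,(219,220),119).round(1),pt(b,(312,301),119).round(1))
for n,p,q,z in (("cA",(355,207),(337,172),94),("cB",(334,263),(393,201),94),("beaker",(295,183),(292,218),90),("bottle",(296,218),(341,218),130)): print(n,pt(a,p,z).round(1),pt(b,q,z).round(1))
im=a["img"][170:300,160:380]; cv2.imwrite("pics/c1.png",cv2.resize(im,None,fx=3.6,fy=3.6,interpolation=cv2.INTER_CUBIC)[:,:,::-1])
E
```

```text
mat [ 507.5 -273.3] [[434.0, -178.0], [608.0, -211.0], [581.0, -370.0], [407.0, -334.0]]
fin ((204.3275604248047, 252.4310302734375), (7.984899520874023, 22.46913719177246), 21.801410675048828)
fin side ((352.2560729980469, 325.40802001953125), (34.78504943847656, 13.534546852111816), 34.69515609741211) [472.50514146 261.38104263 122.23051595]
c1 [579.4 298.5 107. ]
c2 [524.9 145.9 107. ]
c3 [382.5 208.3 107. ]
c4 [426.8 349.1 107. ]
s c1 [582.1 300.2 107. ]
s c2 [534.8 165.1 107. ]
s c3 [380. 219. 107.]
post [585.8 215.7 143. ] [589.5 221.9 143. ]  pivot [545.2 232.7 119. ] [545.3 238.5 119. ]
cA [583.2 -76.5  94. ] [587.1 -84.6  94. ]
cB [452.7 -29.2  94. ] [454.7 -36.7  94. ]
beaker [637.9  65.   90. ] [641.   63.6  90. ]
bottle [552.   58.8 130. ] [541.3  66.4 130. ]
```

View pics/c1.png

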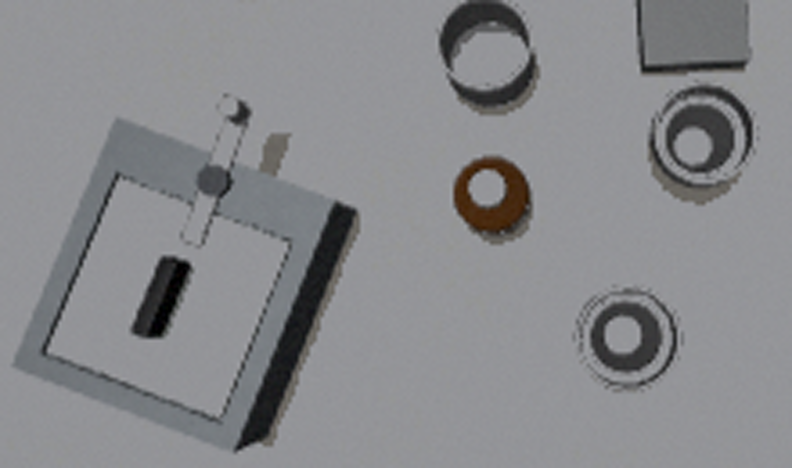

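Zoomed crop (3.6x, offset 160,170): post top (231,105), pivot (213,181), cover corners (118,174), (291,241), (221,419), (43,353). Cup rims are centred at (702,136) and (629,338), beaker at (487,52), bottle cap at (488,188).

Run:
```python
from h import *
from bench import readout
a=dict(np.load("pics/top0.npz"));b=dict(np.load("pics/side0.npz"))
f=lambda x,y,z: pt(a,(x/3.6+160-.36,y/3.6+170-.36),z)[:2]
cc=np.array([f(x,y,106) for x,y in((118,174),(291,241),(221,419),(43,353))]);print(cc.round(1).tolist());ctr=cc.mean(0)
print("ctr",ctr, [np.linalg.norm(cc[i]-cc[i-1]).round(1) for i in range(4)])
d=cc[0]+cc[1]-cc[2]-cc[3];print("yaw",np.degrees(np.arctan2(d[1],d[0])))
d=cc[0]+cc[3]-cc[1]-cc[2];print("yaw2",np.degrees(np.arctan2(d[1],d[0]))-90)
p=f(213,181,124);print("piv",p,np.linalg.norm(p-ctr),"post",f(231,105,143))
for n,x,y,z in(("A",702,136,94),("B",629,338,94),("bk",487,52,90),("bot",488,188,130)):print(n,f(x,y,z))
c=proj(b,[*ctr,106]);print("ctr in side",c)
for xyz in ([*f(702,136,94),94],[*f(629,338,94),94]):print(proj(b,xyz))
```

```text
[[549.7, 296.4], [509.2, 185.3], [397.5, 224.7], [436.5, 337.5]]
ctr [473.25998366 260.99814397] [np.float64(120.4), np.float64(118.2), np.float64(118.4), np.float64(119.3)]
yaw -19.697034257378508
yaw2 -19.558401413823475
piv [545.05643103 231.96803439] 77.44338007624042 post [590.5992682  218.56749084]
A [582.2245957  -75.70652115]
B [451.55052453 -30.0839919 ]
bk [635.28417456  65.11983396]
bot [543.3417975   60.42407342]
ctr in side [351.36041825 329.37101502]
[338.11102794 175.23002428]
[393.97914165 203.65304467]
```

```bash
R='[[0.0273,-0.0274,0],0]'
python3 -m crank '[[[0.0273,-0.0274,0],0],[[0.0273,-0.0274,0],0],[[0.0273,-0.0274,0],0],[[0.0273,-0.0274,0],0],[[0.0273,-0.0274,0],0]]' -0.1
python3 -m crank '[[[0.0273,-0.0274,0],0],[[0.0273,-0.0274,0],0],[[0.0273,-0.0274,0],0],[[0.0273,-0.0274,0],0],[[0.0273,-0.0274,0],0]]'
python3 -m crank '[[[0.0273,-0.0274,0],0],[[0.0273,-0.0274,0],0],[[0.0273,-0.0274,0],0],[[0.0273,-0.0274,0],0],[[0.0273,-0.0274,0],0]]'
python3 -m crank '[[[0.0273,-0.0274,0],0],[[0.0273,-0.0274,0],0],[[0.0273,-0.0274,0],0],[[0.0273,-0.0274,0],0],[[0.0273,-0.0274,0],0]]'
python3 -m crank '[[[0.0273,-0.0274,0],0],[[0.0273,-0.0274,0],0],[[0.0273,-0.0274,0],0],[[0,0,0],0],[[0,0,0],0]]'
python3 - <<'E'
from h import *
from bench import readout,eyes
o=readout.get_obs();print(o["tcp_pos"],o["grip_width"],togo(o,[590.6,220.5,120]))
c=eyes.camera("wrist");np.savez("pics/w1.npz",**c);cv2.imwrite("pics/w1.png",c["img"][:,:,::-1])
for z in(143,):print(proj(c,[590.6,220.5,z]),proj(c,[546.7,234.8,119]))
E
```

```text
t: 0.52
tcp_pos: [346.5, -431.6, 230.5]
tool_rot: [0.977, 0.211, -0.0, -0.001]
force: [0.7, 0.2, -0.2]
grip_width: 38.1
t: 0.93
tcp_pos: [414.2, -250.5, 230.9]
tool_rot: [0.977, 0.211, -0.0, -0.0]
force: [0.6, -0.4, -0.0]
grip_width: 38.5
t: 1.35
tcp_pos: [481.9, -69.3, 231.0]
tool_rot: [0.977, 0.211, -0.0, -0.0]
force: [0.9, 0.2, 0.1]
grip_width: 38.5
t: 1.77
tcp_pos: [549.6, 111.8, 230.8]
tool_rot: [0.977, 0.211, -0.0, 0.0]
force: [1.1, 0.1, 0.4]
grip_width: 38.5
t: 2.18
tcp_pos: [590.1, 220.4, 230.1]
tool_rot: [0.977, 0.213, -0.001, 0.0]
force: [-0.4, 0.1, 0.0]
grip_width: 38.8
[590.07207114 220.37125451 230.13719206] 38.758699663918726 ([[0.0007, 0.0001, 0.1101]], np.float64(-65.4))
[317.28902553 203.05621608] [285.05036502 227.73548131]
```

View pics/w1.png

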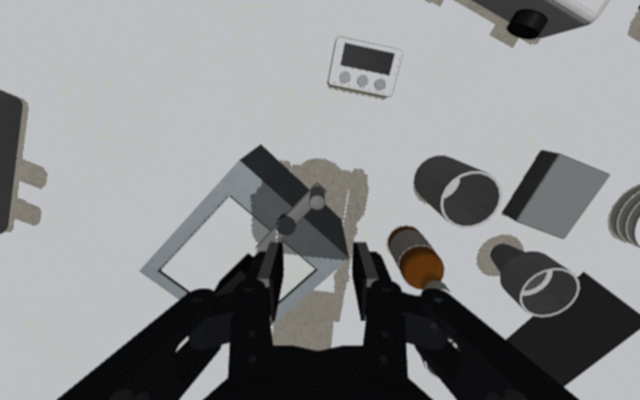

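Wrist view: post top at (317,202), against a predicted (317,203), and pivot at (286,224). So I can descend around the post and sweep it counter-clockwise, away from the bottle.

```bash
python3 -m crank '[[[0,0,0.036],0],[[0,0,0.036],0],[[0,0,0.030],0],[[0,0,0.008],0],[[0,0,0],0]]' | tail -2
python3 -m crank '[[[0,0,0],0],[[0,0,0],0],[[0.0054,-0.0071,0],0],[[0.0039,-0.0080,0],0],[[0.0023,-0.0086,0],0]]' -0.48
python3 -m crank '[[[0.0006,-0.0089,0],0],[[-0.0011,-0.0088,0],0],[[-0.0028,-0.0084,0],0],[[-0.0044,-0.0077,0],0],[[-0.0059,-0.0069,0],0]]'
python3 - <<'E'
from h import *
from bench import readout,eyes
o=readout.get_obs();print(o["tcp_pos"],o["grip_width"],o["force"])
E
```

```text
force: [-1.1, -0.9, -0.6]
grip_width: 38.5
t: 3.07
tcp_pos: [594.8, 245.9, 124.5]
tool_rot: [0.977, 0.211, 0.004, 0.0]
force: [2.4, -1.4, 1.2]
grip_width: 21.9
t: 3.48
tcp_pos: [560.8, 277.2, 121.1]
tool_rot: [0.977, 0.212, -0.0, -0.0]
force: [0.9, -0.6, -0.3]
grip_width: 22.7
[560.7723846  277.22852918 121.13234443] 22.67830156302728 [ 0.93284645 -0.55645942 -0.31027324]
```

```bash
python3 -m crank '[[[0,0,-0.03],0],[[0,0,-0.035],0],[[-0.02,0,-0.03],7.1],[[-0.03,0,0],7.1],[[-0.03,0,0],7.1]]' -0.1 | tail -2
python3 -m crank '[[[0,0,0],7.1],[[0,0,0],7.1],[[0,0,0],7.1],[[0,0,0],0],[[0,0,0],0]]' | tail -2
python3 - <<'E'
from h import *
from bench import readout,eyes
o=readout.get_obs();print(o["tcp_pos"],o["q"][5],togo(o,[473.3,261,109.5],np.radians(70.4)))
c=eyes.camera("wrist");np.savez("pics/w2.npz",**c);cv2.imwrite("pics/w2.png",c["img"][:,:,::-1])
print(proj(c,[473.3,261,140]),proj(c,[546.7,234.8,119]),proj(c,[562,278,143]))
E
```

```text
force: [-0.7, 0.3, 0.0]
grip_width: 38.2
force: [0.3, 0.2, -0.4]
grip_width: 38.6
[484.322792   253.96622966 215.89277672] 2.3217286933047205 ([[-0.0125, -0.0033, 0.1064], np.float64(1.6)], np.float64(-108.0))
[313.68239313 222.70739551] [316.33740653 123.98956329] [253.49469901 124.77171214]
```

View pics/w2.png

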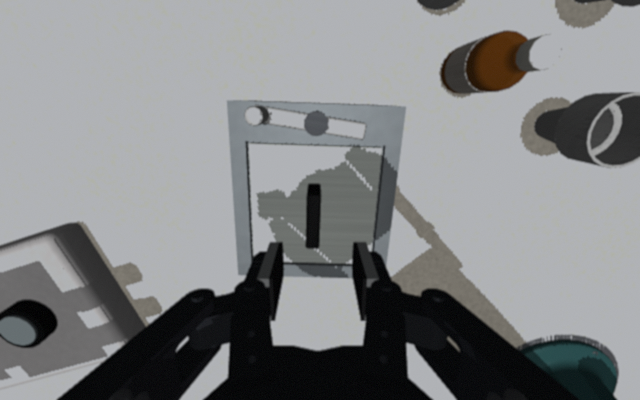

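Wrist view: the tab lies across the frame bar, with its post at (257,116) and nose at (365,130), clear of the cover. The fin at (314,216) lines up with the jaws, so I'll grip it.

```bash
python3 -m crank '[[[-0.0125,-0.0033,0.03],1.6],[[0,0,0.035],0],[[0,0,0.030],0],[[0,0,0.0114],0],[[0,0,0],0]]' | tail -3
python3 -m crank '[[[0,0,0],0],[[0,0,0],0],[[0,0,0],0],[[0,0,0],0],[[0,0,0],0]]' -1 
python3 -m crank '[[[0,0,-0.005],0],[[0,0,-0.010],0],[[0,0,-0.02],0],[[0,0,-0.03],0],[[0,0,-0.03],0]]'
python3 -m crank '[[[0,0,-0.025],0],[[0,0,0],0],[[0,0,0],0]]'
python3 - <<'E'
from h import *
from bench import readout,eyes
o=readout.get_obs();print(o["tcp_pos"],o["q"],o["force"],o["grip_width"])
for y in(0,90):print(togo(o,[507.5,-273.3,200],np.radians(y+79.2)))
c=eyes.camera("wrist");np.savez("pics/w3.npz",**c);cv2.imwrite("pics/w3.png",c["img"][:,:,::-1])
E
```

```text
tool_rot: [0.985, -0.171, -0.002, 0.002]
force: [0.0, 0.6, 1.0]
grip_width: 38.0
t: 5.2
tcp_pos: [475.7, 261.4, 111.2]
tool_rot: [0.985, -0.172, 0.001, -0.001]
force: [0.2, 0.5, 2.1]
grip_width: 10.6
t: 5.62
tcp_pos: [473.5, 260.3, 205.2]
tool_rot: [0.985, -0.172, -0.001, 0.001]
force: [-0.1, 0.9, -0.5]
grip_width: 11.0
t: 5.87
tcp_pos: [475.9, 261.5, 232.5]
tool_rot: [0.985, -0.172, 0.002, -0.001]
force: [0.3, -0.5, -2.2]
grip_width: 10.9
[475.85963373 261.49289191 232.54369254] [ 4.56599541e-01  9.97204668e-03  1.88846578e+00 -3.24086126e-06
  1.23835906e+00  2.37303361e+00] [ 0.31545678 -0.50738161 -2.15376133] 10.891896613789584
([[0.2108, 0.4926, 0.0316], np.float64(-9.0)], np.float64(-109.8))
([[0.2108, 0.4926, 0.0316], np.float64(81.0)], np.float64(-109.8))
```

View pics/w3.png

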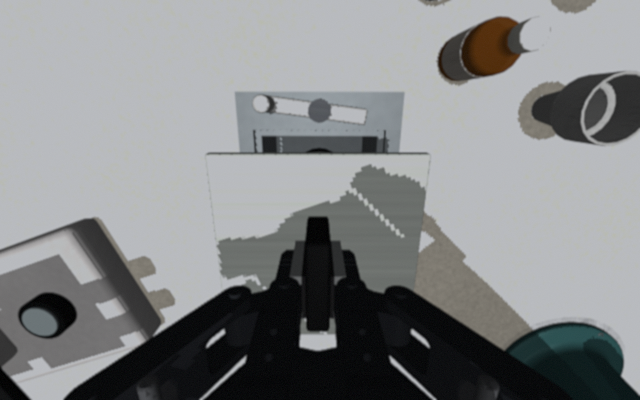

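Wrist view: the cover is lifted on its fin, plate edge at y≈153, and the first cup shows in the well below. Carrying it to the mat.

```bash
python3 -m crank '[[[0.0075,0.0175,0],0],[[0.0151,0.0352,0],0],[[0.0151,0.0352,0],0],[[0.0151,0.0352,0],0],[[0.0151,0.0352,0],0]]' | tail -1
python3 -m crank '[[[0.0151,0.0352,0],0],[[0.0151,0.0352,0],0],[[0.0151,0.0352,0],0],[[0.0151,0.0352,0],0],[[0.0151,0.0352,0],0]]' | tail -1
python3 -m crank '[[[0.0151,0.0352,0],0],[[0.0151,0.0352,0],0],[[0.0151,0.0352,0],0],[[0.0151,0.0352,0],0],[[0.0075,0.0175,0],-3]]' | tail -1
python3 -m crank '[[[0,0,0.02],-6],[[0,0,0.035],0],[[0,0,0.035],0],[[0,0,0.02],0],[[0,0,0],0]]' | tail -1
python3 -m crank '[[[0,0,0],0],[[0,0,0],0]]'
python3 - <<'E'
from h import *
from bench import readout,eyes
o=readout.get_obs();print(o["tcp_pos"],o["force"],togo(o,[507.5,-273.3,14.5],np.radians(79.3)))
E
```

```text
grip_width: 10.8
grip_width: 10.6
grip_width: 11.1
grip_width: 11.1
t: 7.75
tcp_pos: [506.8, -274.2, 120.2]
tool_rot: [0.996, -0.094, 0.0, 0.0]
force: [0.2, 0.1, -2.1]
grip_width: 10.9
[ 506.84311553 -274.219017    120.2036124 ] [ 0.17667185  0.1021192  -2.07431225] ([[0.0005, -0.001, 0.1057], np.float64(-0.1)], np.float64(-100.8))
```

```bash
python3 -m crank '[[[0,0,0.03],0],[[0,0,0.035],0],[[0,0,0.025],0],[[0,0,0.01],0],[[0,0,0.004],0]]' | tail -4
python3 -m crank '[[[0,0,0.0015],0],[[0,0,0],0],[[0,0,0],0]]'
```

```text
tcp_pos: [506.4, -273.9, 15.4]
tool_rot: [0.996, -0.094, -0.001, -0.0]
force: [-0.1, 0.3, -2.1]
grip_width: 11.1
t: 8.42
tcp_pos: [508.5, -275.2, 16.8]
tool_rot: [0.996, -0.094, 0.002, 0.001]
force: [-0.3, 0.2, -1.6]
grip_width: 11.4
```

```bash
python3 -m crank '[[[0,0,0.0015],0],[[0,0,0],0],[[0,0,0],0]]'|egrep 'tcp|force'
python3 -m crank '[[[0,0,0.001],0],[[0,0,0],0],[[0,0,0],0]]'|egrep 'tcp|force'
```

```text
tcp_pos: [507.6, -274.7, 14.2]
force: [-0.1, 0.9, 2.5]
tcp_pos: [507.6, -274.7, 14.1]
force: [-2.9, 1.8, 9.3]
```

Cover has landed on the mat (about 9 N). Next: release, lift, and move over cup B.

```bash
python3 -m crank '[[[0,0,0],0],[[0,0,0],0],[[0,0,0],0],[[0,0,-0.01],0],[[0,0,-0.03],0]]' -0.2 |egrep 'tcp|force|grip'
python3 -m crank '[[[0,0,-0.04],0],[[0,0,-0.04],0],[[0,0,-0.04],0],[[0,0,-0.025],0],[[0,0,0],0]]' 1|egrep 'tcp|force|grip'
python3 - <<'E'
from h import *
from bench import readout,eyes
o=readout.get_obs();print(o["tcp_pos"],togo(o,[451.6,-30.1,200],np.radians(70.4)))
E
```

```text
tcp_pos: [502.6, -271.8, 47.8]
force: [0.5, -0.5, -0.1]
grip_width: 34.0
tcp_pos: [510.7, -276.5, 205.8]
force: [1.0, -0.5, 0.2]
grip_width: 85.2
[ 510.6557723  -276.54057145  205.80246382] ([[-0.1042, -0.231, 0.0033], np.float64(8.8)], np.float64(-100.8))
```

```bash
python3 -m crank '[[[-0.0145,-0.033,0],0],[[-0.0145,-0.033,0],0],[[-0.0145,-0.033,0],0],[[-0.0145,-0.033,0],0],[[-0.0145,-0.033,0],0]]' |egrep 'force'
python3 -m crank '[[[-0.0145,-0.033,0],0],[[-0.0145,-0.033,0],4.4],[[0,0,0],4.4],[[0,0,0],0],[[0,0,0],0]]' |egrep 'force'
python3 - <<'E'
from h import *
from bench import readout,eyes
o=readout.get_obs();print(o["tcp_pos"],togo(o,[451.6,-30.1,64],np.radians(70.4)))
c=eyes.camera("wrist");np.savez("pics/w4.npz",**c);
c2=eyes.camera("top");np.savez("pics/t4.npz",**c2);
im=c["img"].copy()
p=proj(c,[451.6,-30.1,94]);print(p)
x,y=p.round().astype(int);cv2.drawMarker(im,(int(x),int(y)),(255,0,0),0,10)
im2=cv2.resize(c2["img"][190:320,150:370],None,fx=2.9,fy=2.9)
cv2.imwrite("pics/w4.png",im[:,:,::-1])
E
```

```text
force: [0.9, 0.4, -0.4]
force: [-0.0, 0.1, -0.2]
[449.91186241 -27.93374553 196.70759086] ([[0.0023, 0.0014, 0.1327], np.float64(0.2)], np.float64(-109.4))
[319.29594924 195.5842052 ]
```

View pics/w4.png

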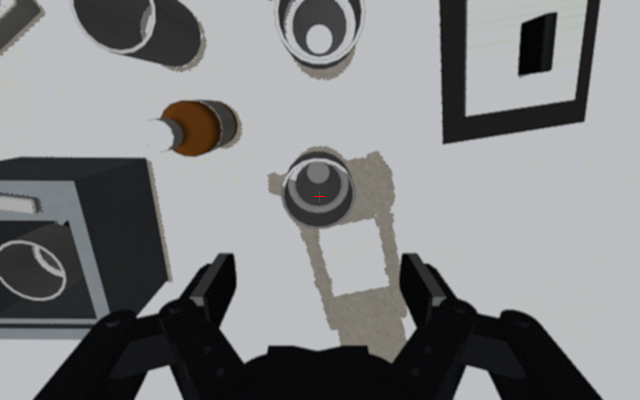

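Wrist view: cup B's rim is centred about (318,192), predicted (319,196). The cover lies flat on the mat with its handle up.

Run:
```python
from h import *
from bench import readout
for n,pp in(("w4",[(318,192,94,36)]),("t4",[(335,264,94,14),(355,208,94,14)])):
  c=dict(np.load(f"pics/{n}.npz"));g=cv2.cvtColor(c["img"],cv2.COLOR_RGB2GRAY);s=4 if n=="t4" else 2
  for x,y,z,r in pp:
    w=int(r*1.7);cr=cv2.resize(g[y-w:y+w,x-w:x+w],None,fx=s,fy=s,interpolation=cv2.INTER_CUBIC)
    h=cv2.HoughCircles(cv2.GaussianBlur(cr,(5,5),1),cv2.HOUGH_GRADIENT,1,5,param1=80,param2=15,minRadius=int(r*s*.85),maxRadius=int(r*s*1.15))
    if h is None: print(n,"none");continue
    for cx,cy,rr in h[0][:3]:
      px=(x-w+(cx+.5)/s-.5,y-w+(cy+.5)/s-.5);print(n,np.round(px,1),rr/s,pt(c,px,z).round(1))
c=dict(np.load("pics/w4.npz"))
C=pt(c,(318.5,192),94);print("manual",C)
o=readout.get_obs();print(togo(o,[452.8,-31,62],np.radians(70.4)))
# mat & cover in top
c=dict(np.load("pics/t4.npz"));g=c["img"].max(2)
k=blob(g<40,(380,190,480,295));print(len(k),cv2.minAreaRect(k[0]))
k=blob((g>120)&(g<256),(405,215,455,270))
if k: r=cv2.minAreaRect(k[0]);print("plate",r,pt(c,r[0],9))
```

```text
w4 [316.5 193. ] 35.2 [454.7 -28.5  94. ]
w4 [318.  181.5] 30.675 [464.4 -33.4  94. ]
w4 [319.5 193.5] 32.45 [453.4 -30.9  94. ]
t4 none
t4 [355.  206.8] 13.6 [583.8 -76.5  94. ]
t4 [354.2 208. ] 12.275 [580.8 -74.8  94. ]
t4 [354.2 211.2] 14.75 [573.2 -74.9  94. ]
manual [455.03119975 -30.5460619   94.        ]
([[0.0031, 0.0011, 0.1348], np.float64(0.0)], np.float64(-109.6))
3 ((425.6503601074219, 251.62620544433594), (64.28250122070312, 90.4982681274414), 9.039482116699219)
plate ((429.90386962890625, 242.9807586669922), (46.87174987792969, 46.28340148925781), 11.309932708740234) [ 504.72678745 -274.92682248    9.        ]
```

```bash
python3 -m crank '[[[0.004,0,0.03],0],[[0,0,0.04],0],[[0,0,0.04],0],[[0,0,0.02],0],[[0,0,0.005],0]]' |egrep 'force|tcp'
python3 -m crank '[[[0,0,0],0],[[0,0,0],0],[[0,0,0],0],[[0,0,0],0],[[0,0,0],0]]' -1|egrep 'force|tcp|grip'
python3 -m crank '[[[0,0,-0.01],0],[[0,0,-0.02],0],[[0,0,-0.035],0],[[0,0,-0.04],0],[[0,0,-0.04],0]]'|egrep 'force|tcp|grip'
python3 -m crank '[[[0,0,-0.025],0],[[0,0,0],0],[[0,0,0],0]]'|egrep 'force|tcp|grip'
python3 - <<'E'
from h import *
from bench import readout,eyes
o=readout.get_obs();print(o["tcp_pos"],o["q"][5],togo(o,[473.3,261,o["tcp_pos"][2]],np.radians(70.4)))
c=eyes.camera("wrist");np.savez("pics/w5.npz",**c);cv2.imwrite("pics/w5.png",c["img"][:,:,::-1])
E
```

```text
tcp_pos: [449.9, -30.3, 57.2]
force: [-1.0, 1.2, 0.6]
tcp_pos: [455.2, -29.8, 63.3]
force: [-0.1, -0.1, -1.7]
grip_width: 67.2
tcp_pos: [453.0, -29.3, 208.9]
force: [1.2, 0.0, -1.8]
grip_width: 66.9
tcp_pos: [455.5, -29.6, 235.1]
force: [-0.2, -0.1, -1.9]
grip_width: 67.4
[455.47825021 -29.62008309 235.13333424] 1.7931134573367244 ([[-0.0806, -0.2798, -0.0001], np.float64(0.0)], np.float64(-109.6))
```

View pics/w5.png

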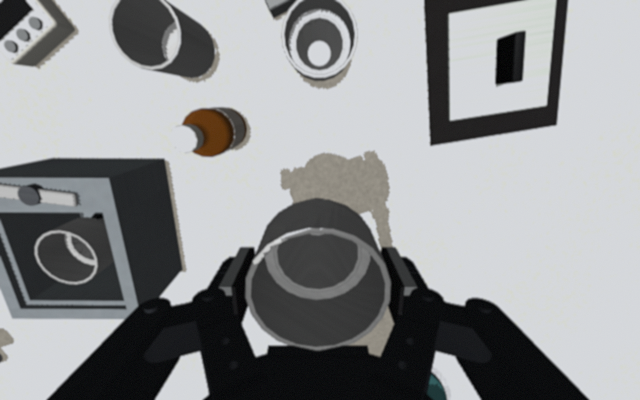

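Wrist view: cup B is held upright, rim ellipse spanning x 246–391 and y 229–348. The base cup's rim shows in the well at about (66,257).

Run:
```python
from h import *
from bench import readout
c=dict(np.load("pics/w5.npz"));o=readout.get_obs();T=o["tcp_pos"]
h=pt(c,(318.5,288.5),T[2]+31);b=pt(c,(66.5,257),98)
print("tcp",T,"held rim",h,"base",b)
print([pt(c,p,T[2]+31).round(1)[:2] for p in((246,288.5),(391,288.5),(318.5,229),(318.5,348))])
c=dict(np.load("pics/t4.npz"))
g=c["img"][235:275,180:240];cv2.imwrite("pics/base.png",cv2.resize(g,None,fx=10,fy=10,interpolation=cv2.INTER_CUBIC)[:,:,::-1])
```

```text
tcp [453.97135223 -29.46245113 232.74123836] held rim [454.67557306 -29.74690423 263.74123836] base [473.80868619 259.41799643  98.        ]
[array([466. ,   2.3]), array([443.3, -61.8]), array([483.4, -39.9]), array([421.2, -17.9])]
```

View pics/base.png

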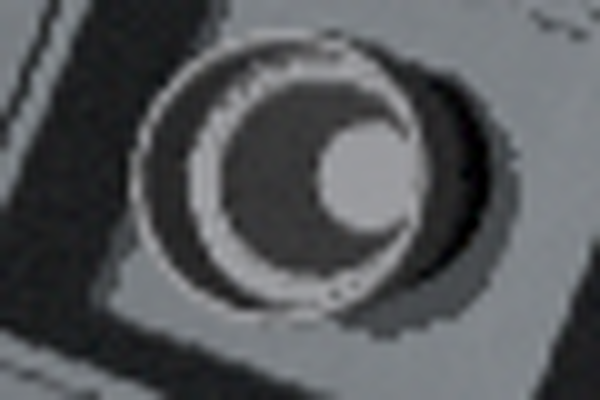

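Rim in this crop (10x, offset 180,235) is centred at (278,176), which is top-view px (207.3,252.1).

```bash
python3 -c "
from h import *
print(pt(dict(np.load('pics/t4.npz')),(207.3,252.1),98))"
python3 -m crank '[[[-0.005,-0.0175,0],0],[[-0.01,-0.035,0],0],[[-0.01,-0.035,0],0],[[-0.01,-0.035,0],0],[[-0.01,-0.035,0],0]]' |egrep 'force'
python3 -m crank '[[[-0.01,-0.035,0],0],[[-0.01,-0.035,0],0],[[-0.01,-0.035,0],0],[[-0.005,-0.0165,0],0],[[0,0,0],0]]' |egrep 'force'
python3 -m crank '[[[0,0,0],0],[[0,0,0],0],[[0,0,0],0],[[0,0,0],0],[[0,0,0],0]]' |egrep 'force'
python3 - <<'E'
from h import *
from bench import readout,eyes
o=readout.get_obs();print(o["tcp_pos"],o["q"][5],togo(o,[473.3,260,106],np.radians(70.4)))
E
```

```text
[472.78889916 261.02052414  98.        ]
force: [0.7, -0.2, -1.7]
force: [0.1, -0.0, -1.9]
force: [0.1, 0.6, -1.4]
[472.20914959 259.06165784 231.78337122] 2.3701145691454313 ([[0.0007, -0.0013, 0.1258], np.float64(-0.1)], np.float64(-109.7))
```

```bash
python3 -m crank '[[[0,-0.001,0.03],0],[[0,0,0.03],0],[[0,0,0.02],0],[[0,0,0.01],0],[[0,0,0.01],0]]' |egrep 'force|tcp'
python3 -m crank '[[[0,0,0.006],0],[[0,0,0.006],0],[[0,0,0.004],0],[[0,0,0],0],[[0,0,0],0]]' |egrep 'force|tcp'
python3 -m crank '[[[0,0,0.003],0],[[0,0,0.002],0],[[0,0,0],0],[[0,0,0],0]]' |egrep 'force|tcp'
```

```text
tcp_pos: [472.3, 260.3, 130.9]
force: [-0.1, -0.7, -1.6]
tcp_pos: [473.0, 261.3, 116.5]
force: [0.1, 0.4, -1.6]
tcp_pos: [472.5, 261.1, 110.9]
force: [-1.2, 0.2, -1.9]
```

```bash
python3 -m crank '[[[0,0,0.002],0],[[0,0,0],0],[[0,0,0],0]]' |egrep 'force|tcp'
python3 -m crank '[[[0,0,0.002],0],[[0,0,0],0],[[0,0,0],0]]' |egrep 'force|tcp'
python3 -m crank '[[[0,0,0.001],0],[[0,0,0],0],[[0,0,0],0]]' |egrep 'force|tcp'
```

```text
tcp_pos: [472.4, 261.0, 108.8]
force: [0.1, 0.9, -1.7]
tcp_pos: [472.4, 261.0, 106.7]
force: [1.2, 0.9, -1.1]
tcp_pos: [472.5, 261.1, 105.8]
force: [-0.3, 0.1, -1.9]
```

```bash
python3 -m crank '[[[0,0,0.001],0],[[0,0,0],0],[[0,0,0],0]]' |egrep 'force|tcp'
python3 -m crank '[[[0,0,0.001],0],[[0,0,0],0],[[0,0,0],0]]' |egrep 'force|tcp'
```

```text
tcp_pos: [472.8, 261.1, 105.6]
force: [-1.8, -1.6, 2.5]
tcp_pos: [473.1, 261.0, 105.5]
force: [-2.3, -2.3, 9.2]
```

Contact came at TCP z 105.6 (predicted seat 106). I'll open partway, retreat, and go to cup A.

```bash
python3 -m crank '[[[0,0,-0.001],0],[[0,0,0],0],[[0,0,0],0],[[0,0,-0.005],0],[[0,0,-0.01],0]]' 0.8 |egrep 'force|tcp|grip'
python3 -m crank '[[[0,0,-0.03],0],[[0,0,-0.04],0],[[0,0,-0.04],0],[[0,0,0],0],[[0,0,0],0]]' 1 |egrep 'force|tcp'
python3 - <<'E'
from h import *
from bench import readout,eyes
o=readout.get_obs();print(o["tcp_pos"],togo(o,[583,-76,200],np.radians(70.4)))
c=eyes.camera("wrist");np.savez("pics/w6.npz",**c);cv2.imwrite("pics/w6.png",c["img"][:,:,::-1])
print(proj(c,[473.3,260.5,137]))
E
```

```text
tcp_pos: [471.3, 260.5, 118.7]
force: [-0.0, 0.1, -0.3]
grip_width: 77.0
tcp_pos: [475.0, 262.3, 234.8]
force: [-0.7, -0.4, -1.1]
[475.02817893 262.34189248 234.83180601] ([[0.215, 0.2827, 0.0343], np.float64(-0.0)], np.float64(-109.6))
[321.0407751  201.46051676]
```

View pics/w6.png

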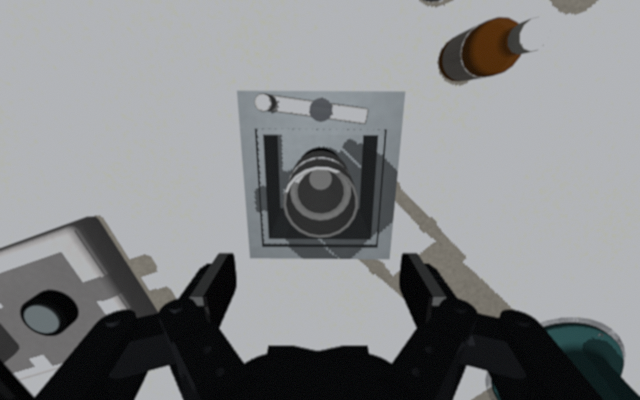

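Wrist view: the nested cup's rim is centred at (321,201), as predicted (321,201), so it is square and upright. Now cup A.

```bash
python3 -m crank '[[[0.0215,0.0283,0],0],[[0.0215,0.0283,0],0],[[0.0215,0.0283,0],0],[[0.0215,0.0283,0],0],[[0.0215,0.0283,0],0]]' |egrep 'force'
python3 -m crank '[[[0.0215,0.0283,0],0],[[0.0215,0.0283,0],0],[[0.0215,0.0283,0],0],[[0.0215,0.0283,0],0],[[0.0215,0.0283,0.01],0]]' |egrep 'force'
python3 -m crank '[[[0,0,0.024],0],[[0,0,0],0],[[0,0,0],0],[[0,0,0],0]]' |egrep 'force'
python3 - <<'E'
from h import *
from bench import readout,eyes
o=readout.get_obs();print(o["tcp_pos"],togo(o,[583,-76,63],np.radians(70.4)))
c=eyes.camera("wrist");np.savez("pics/w7.npz",**c);g=cv2.cvtColor(c["img"],cv2.COLOR_RGB2GRAY)
p=proj(c,[583,-76,94]);print(p)
x,y=p.round().astype(int);s=5;w=60;cr=cv2.resize(c["img"][y-w:y+w,x-w:x+w],None,fx=s,fy=s,interpolation=cv2.INTER_CUBIC)
print("off",x-w,y-w);cv2.imwrite("pics/w7.png",cr[:,:,::-1])
E
```

```text
force: [-0.4, 0.8, 1.1]
force: [1.8, 0.7, 0.4]
force: [-0.1, -0.5, 0.1]
[579.19693475 -76.82290304 195.05124449] ([[0.0037, -0.0021, 0.132], np.float64(0.0)], np.float64(-109.6))
[315.42333987 194.7842284 ]
off 255 135
```

View pics/w7.png

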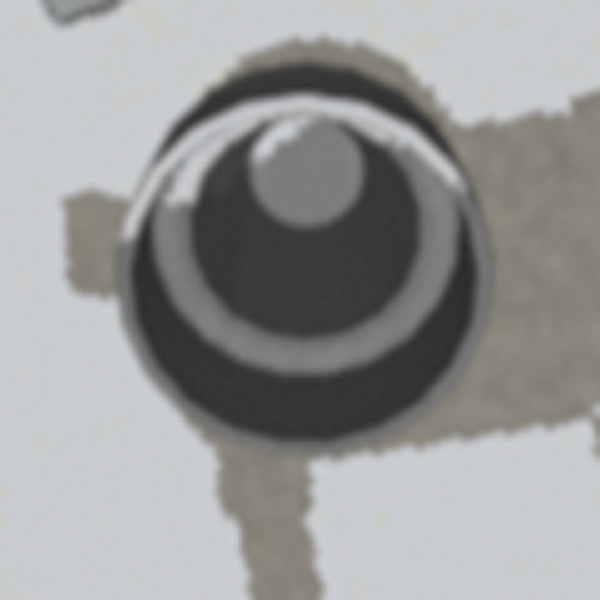

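Zoomed wrist view (5x, offset 255,135): rim centred at crop (303,272), full-image px (315.3,189). That puts cup A about 4–5 mm farther along tool x than estimated, so I'll correct and grip.

```bash
python3 -m crank '[[[0.0075,-0.002,0.03],0],[[0,0,0.04],0],[[0,0,0.04],0],[[0,0,0.018],0],[[0,0,0.005],0]]' |egrep 'force|tcp'
python3 -m crank '[[[0,0,0],0],[[0,0,0],0],[[0,0,0],0],[[0,0,0],0],[[0,0,0],0]]' -1|egrep 'force|tcp|grip'
python3 -m crank '[[[0,0,-0.01],0],[[0,0,-0.02],0],[[0,0,-0.035],0],[[0,0,-0.04],0],[[0,0,-0.04],0]]'|egrep 'force'
python3 -m crank '[[[0,0,-0.04],0],[[0,0,-0.025],0],[[0,0,0],0],[[0,0,0],0],[[0,0,0],0]]'|egrep 'force|tcp|grip'
python3 - <<'E'
from h import *
from bench import readout,eyes
c=eyes.camera("wrist");np.savez("pics/w8.npz",**c);g=cv2.cvtColor(c["img"],cv2.COLOR_RGB2GRAY)
o=readout.get_obs();T=o["tcp_pos"];print(T,togo(o,[473,260.5,T[2]],np.radians(70.4)))
cv2.imwrite("pics/w8.png",c["img"][215:365,220:420,::-1].repeat(3,0).repeat(3,1))
d=dict(np.load("pics/w5.npz"))
# row profile along centre column, both grasps, to compare the rim position
for k in(c,d): print(k["img"][215:365,318:320].mean((1,2)).astype(int).tolist())
E
```

```text
tcp_pos: [584.7, -76.4, 59.2]
force: [-1.4, 0.2, -0.4]
tcp_pos: [589.2, -78.4, 64.8]
force: [0.8, 0.6, 5.1]
grip_width: 65.5
force: [1.2, -0.9, -1.5]
tcp_pos: [587.1, -78.2, 272.4]
force: [-0.1, -1.2, -2.7]
grip_width: 65.5
[586.54640806 -78.14265715 271.05482206] ([[-0.2206, -0.2809, 0.0006], np.float64(-0.0)], np.float64(-109.6))
[59, 58, 58, 57, 60, 59, 61, 61, 59, 58, 59, 70, 99, 123, 131, 127, 122, 123, 129, 125, 102, 76, 65, 64, 65, 64, 65, 65, 65, 65, 64, 65, 65, 65, 65, 65, 65, 65, 65, 64, 65, 65, 64, 64, 65, 65, 65, 65, 65, 65, 65, 65, 64, 65, 65, 65, 65, 65, 65, 65, 65, 66, 65, 65, 65, 64, 66, 65, 66, 65, 64, 65, 78, 103, 122, 127, 122, 124, 125, 125, 125, 125, 117, 94, 69, 58, 58, 59, 60, 59, 59, 58, 58, 58, 58, 59, 59, 59, 60, 60, 60, 60, 60, 59, 59, 59, 59, 58, 58, 59, 58, 59, 59, 61, 61, 59, 60, 60, 60, 58, 59, 60, 60, 60, 61, 60, 59, 60, 71, 97, 114, 119, 138, 182, 194, 148, 76, 24, 9, 12, 13, 11, 10, 10, 13, 12, 11, 11, 13, 14]
[60, 60, 59, 58, 58, 58, 57, 58, 57, 59, 56, 59, 79, 110, 128, 127, 120, 117, 120, 116, 95, 71, 63, 63, 63, 63, 63, 63, 64, 63, 65, 63, 63, 64, 64, 63, 63, 63, 63, 63, 62, 63, 63, 62, 63, 63, 64, 64, 65, 64, 65, 65, 64, 65, 63, 62, 63, 61, 62, 61, 62, 62, 62, 63, 62, 63, 63, 63, 63, 64, 64, 63, 65, 83, 110, 123, 121, 120, 122, 122, 122, 121, 121, 113, 92, 67, 58, 57, 58, 58, 58, 57, 57, 56, 57, 57, 57, 57, 57, 57, 58, 58, 58, 57, 58, 57, 58, 58, 58, 57, 57, 57, 57, 57, 56, 58, 56, 57, 56, 56, 57, 57, 57, 57, 58, 59, 59, 59, 59, 59, 69, 93, 115, 122, 110, 77, 38, 14, 12, 11, 8, 10, 9, 13, 11, 14, 13, 12, 12, 13]
```

Run:
```python
from h import *
from bench import readout
for n in("w5","w8"):
  g=cv2.GaussianBlur(cv2.cvtColor(dict(np.load(f"pics/{n}.npz"))["img"],cv2.COLOR_RGB2GRAY),(3,3),0).astype(int)
  for r in(270,300):
    e=np.abs(np.diff(g[r,235:402]));print(n,r,[(i+235,int(e[i])) for i in range(1,len(e)-1) if e[i]>12 and e[i]>=e[i-1] and e[i]>e[i+1]])
  k=blob(((g>85)&(g<160)).astype(np.uint8)*1,(262,225,375,305),100)
  if k: print(cv2.boundingRect(k[0]),cv2.fitEllipse(k[0]))
o=readout.get_obs();print(o["grip_width"],o["force"],o["torque"],o["tcp_pos"])
```

```text
w5 270 [(238, 14), (248, 30), (255, 20), (267, 22), (282, 19), (352, 18), (366, 21), (380, 21), (387, 31), (396, 14)]
w5 300 [(245, 33), (251, 20), (383, 21), (389, 33)]
(262, 227, 113, 73) ((317.4662170410156, 262.12982177734375), (70.19415283203125, 108.24150848388672), 89.09224700927734)
w8 270 [(240, 14), (248, 32), (255, 20), (270, 21), (283, 19), (352, 19), (366, 22), (379, 19), (386, 33), (394, 15)]
w8 300 [(248, 34), (253, 22), (381, 22), (387, 35)]
(262, 227, 113, 72) ((317.6693420410156, 261.4154357910156), (70.27627563476562, 107.48685455322266), 91.60130310058594)
65.59678830922356 [ 0.87332168 -0.56170485 -1.55401542] [-0.02933615  0.0487124  -0.02085057] [586.54640806 -78.14265715 271.05482206]
```

```bash
python3 -m crank '[[[-0.011,-0.014,0],0],[[-0.0221,-0.0281,0],0],[[-0.0221,-0.0281,0],0],[[-0.0221,-0.0281,0],0],[[-0.0221,-0.0281,0],0]]' |egrep 'force'
python3 -m crank '[[[-0.0221,-0.0281,0],0],[[-0.0221,-0.0281,0],0],[[-0.0221,-0.0281,0],0],[[-0.0221,-0.0281,0],0],[[-0.0221,-0.0281,0],0]]' |egrep 'force'
python3 -m crank '[[[-0.011,-0.014,0],0],[[0,0,0],0],[[0,0,0],0],[[0,0,0],0],[[0,0,0],0]]' |egrep 'force|tcp'
python3 -m crank '[[[0,0,0],0],[[0,0,0],0]]' |egrep 'force|tcp|grip'
python3 - <<'E'
from h import *
from bench import readout,eyes
o=readout.get_obs();print(o["tcp_pos"],togo(o,[472.4,260.8,146.5],np.radians(70.4)))
E
```

```text
force: [0.6, 0.5, -1.4]
force: [0.4, 0.1, -1.0]
tcp_pos: [473.9, 259.2, 271.7]
force: [0.0, -0.3, -0.7]
tcp_pos: [474.4, 259.4, 272.7]
force: [0.0, 0.1, -0.7]
grip_width: 66.1
[474.37778    259.42483215 272.69460909] ([[-0.0023, -0.0007, 0.1262], np.float64(-0.1)], np.float64(-109.7))
```

```bash
python3 -m crank '[[[-0.0017,-0.001,0.02],0],[[0,0,0.03],0],[[0,0,0.03],0],[[0,0,0.015],0],[[0,0,0.01],0]]' |egrep 'force|tcp'
python3 -m crank '[[[0,0,0.006],0],[[0,0,0.004],0],[[0,0,0],0],[[0,0,0],0]]' |egrep 'force|tcp'
python3 -m crank '[[[0,0,0.003],0],[[0,0,0],0],[[0,0,0],0]]' |egrep 'force|tcp'
```

```text
tcp_pos: [471.4, 260.5, 165.1]
force: [0.2, -0.1, -2.5]
tcp_pos: [473.7, 262.3, 159.1]
force: [-0.3, 0.3, -1.6]
tcp_pos: [473.0, 262.2, 155.5]
force: [0.1, 0.1, -2.0]
```

```bash
python3 -m crank '[[[0,0.001,0.003],0],[[0,0,0.002],0],[[0,0,0],0],[[0,0,0],0]]' |egrep 'force|tcp'
python3 -m crank '[[[0,0,0.002],0],[[0,0,0],0],[[0,0,0],0]]' |egrep 'force|tcp'
python3 -m crank '[[[0,0,0.001],0],[[0,0,0],0],[[0,0,0],0]]' |egrep 'force|tcp'
```

```text
tcp_pos: [472.2, 260.9, 149.6]
force: [1.0, -0.3, -1.3]
tcp_pos: [472.3, 261.0, 147.7]
force: [0.2, 0.2, -1.4]
tcp_pos: [472.6, 261.1, 147.0]
force: [1.1, 0.5, -0.8]
```

```bash
python3 -m crank '[[[0,0,0.001],0],[[0,0,0],0],[[0,0,0],0]]' |egrep 'force|tcp'
python3 -m crank '[[[0,0,0.001],0],[[0,0,0],0],[[0,0,0],0]]' |egrep 'force|tcp'
```

```text
tcp_pos: [473.1, 261.5, 146.8]
force: [-0.6, 0.5, 3.4]
tcp_pos: [473.5, 261.5, 146.7]
force: [-1.6, -0.4, 8.0]
```

Contact came at z 146.8, against a predicted seat of 64.8+82. Releasing, retreating and doing one composite check.

```bash
python3 -m crank '[[[0,0,-0.001],0],[[0,0,0],0],[[0,0,0],0],[[0,0,-0.005],0],[[0,0,-0.01],0]]' 1 |egrep 'force|grip'
python3 -m crank '[[[0,0,-0.03],0],[[0,0,-0.04],0],[[0,0,-0.035],0],[[0,0,0],0],[[0,0,0],0]]' |egrep 'force|tcp'
python3 - <<'E'
from h import *
from bench import readout,eyes
w=eyes.camera("wrist");t=eyes.camera("top");s=eyes.camera("side")
print(readout.get_obs()["t"],proj(w,[473.3,260.5,176]),proj(s,[473.3,260.5,176]))
A=cv2.resize(w["img"][80:280,200:440],(480,400));B=cv2.resize(s["img"][120:400,240:440],(286,400),interpolation=cv2.INTER_CUBIC)
C=cv2.resize(t["img"][130:310,150:480],(366,200))
im=np.zeros((600,766,3),np.uint8);im[:400,:480]=A;im[:400,480:]=B;im[400:,:366]=C
cv2.imwrite("pics/fin.png",im[:,:,::-1])
E
```

```text
force: [0.1, 1.0, -0.2]
grip_width: 85.3
tcp_pos: [474.4, 262.0, 270.3]
force: [0.4, 0.5, -0.7]
24.45 [320.29564859 202.17612545] [354.96202306 309.3911031 ]
```

View pics/fin.png

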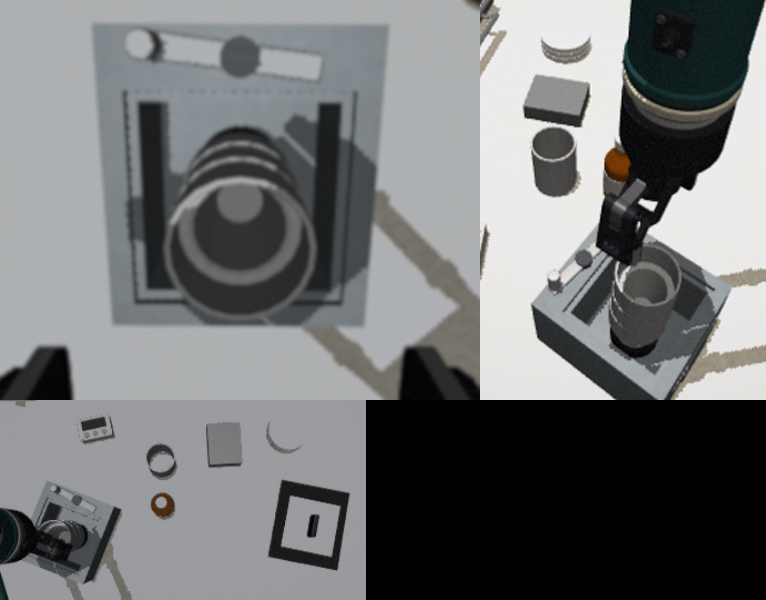

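The picture shows three concentric rims. The top one is at wrist px (320.5,204.5), against a predicted (320,202). The tab is about 83° aside, the cover lies flat and centred on the mat, and the bystanders are in place. Handing in.

```bash
python3 -c "
from bench import ticket
print(ticket.sign_off())"
```

```text
the job is handed in; nothing more can be done
None
```

The job is done and handed in at about 24.5 s robot time; the sign-off reported no verdict.

- **Tab:** I swept it counter-clockwise, away from the bottle. By image it stands about 83° (1.45 rad) aside, beyond the 1.3 rad that frees the cover but short of the 1.65 stop.
- **Cover:** It lies flat on the mat, handle up and square to it. I measured it within about 3 mm of the mat's centre, from the top camera after release.
- **Cups:** I nested cup B, then cup A, on the standing cup. Both met resistance at the predicted seating height, at TCP z 105.6 against 106 and 146.8 against 146.8. The final pictures show concentric rims and a straight stack, with the top rim within about 2–3 px of prediction.
- **Bench and robot:** The beaker and the other bystanders look unmoved. The gripper is open and clear of the stack, and no reading I took exceeded about 10 N.

**Checks that disagreed:**
- Cup A's first position was about 4–5 mm off; the wrist view corrected it before the grasp.
- The grip on cup A read 65.5 mm against 67.2 mm on cup B. The images showed no clear tilt or offset.

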